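Switch on the inspection bench in order

ROBOT

A 6-joint arm with a two-finger parallel gripper is mounted at the origin on the work surface. World frame = base frame: x ahead of the robot, y to its left, z up, the work surface at z = 0. Lengths are in m, angles in rad, forces in N, time in s.
With the tool pointing down it reaches from about 0.35 to 0.775 m from the base axis. Payload 5.5 kg.
Tool frame: the origin (TCP) lies at the very end of the fingers, on their centre line; the grasp point (between the pads) lies 19 mm behind it; z points along the fingers, x is the direction in which the jaws open and shut, and the axes are right-handed (so a half turn about z gives the same grasp; the last joint's range is limited). The gripper opens to 85 mm and grips with 20 to 120 N. Pads are 22 mm wide; open, the fingers measure 114 mm over their backs; the gripper's body (76 mm by 85 mm) begins 54 mm behind the grasp point. The pads swing forward as they close: fully open they stand 13 mm farther back than shut.
Start: joints at [0.993, 0.313, 0.046, 1.304, 0, 1.431], TCP at [0.244, 0.521, 0.231] pointing down, gripper open.
Joint ranges: [-2.76, 2.76], [-0.86, 1.69], [-1.03, 1.26], [-2.2, 2.34], [-1.47, 1.5], [-3.14, 3.14]. Speed limits (rad/s): [2.57, 2.57, 3.14, 3.14, 3.14, 3.14].

INTERFACE

Orientations are given as a unit quaternion [w, x, y, z].
In Python, from station import ctrl gives the robot as it stands.
- The arm moves only by the tool drive_tool, never from a script. Its argument "steps" is one flat list of numbers, 7 for each row, row after row: the finger opening in mm, from 0 to 85.4, then the shift along the tool's x, y, z normalised to -1 to 1, where 1 is 0.4 m, then the turn, a rotation vector about the tool's x, y, z normalised to -1 to 1, where 1 is 90 degrees. In form: [grip, x, y, z, wx, wy, wz, grip, x, y, z, wx, wy, wz, ...]. A call has exactly 5 rows; each row is the pose to reach, as a shift and turn from the pose commanded when the call began, along the tool's axes at that moment; what a row does not reach only later rows make up. A row lasts 1/10 s, in which the tool goes at most 50 mm and 8.59 degrees, less where a joint would pass 70% of its speed; a pose out of reach is approached as far as the arm can. A call with a number of a shift or a turn outside -1 to 1 is refused whole. A call with a gripper value outside its range is refused whole. The fingers move at their own pace and stop on an object; "force" is the grip in N (left out, the last holds). Time passes only in rows, so rows that repeat a pose let the fingers close, or fill a call up. It gives the time, the measured TCP pose, the force and the opening at its end, in the units of the state.
- ctrl.state(): the state, without advancing time (a new reading comes with each control period).
- ctrl.snapshot(name): name is "scene" or "top" or "wrist"; returns a dict with "color" (384x512x3 uint8, red, green, blue), "fov_y" (degrees; the focal length in pixels is half the picture's height over the tangent of half this angle, whatever the lens; pixels are square), "cx", "cy" (the principal point, pixels), "k1" (the pictures are not rectified: a ray, as slopes to the right and down, at radius r is drawn at 1 + k1 r^2 times it, then the intrinsics apply), "xyz" and "orientation" of the camera in the world. Camera axes: x right, y down, z forward; pixel columns grow to the right and rows downward; lengths in m; the calibration is good to about 2 mm. A picture is of the moment at which its call begins. There is no depth.
- ctrl.job_done(): hands the job in, once; it reports no verdict.
The state is a dict: "clock": time; "joint_positions": joint angles; "joint_velocities": joint speeds; "joint_torque": joint torques, N m; "eef_pos": TCP position; "tool_rot": TCP orientation; "ft_force": force on the tool from outside, world axes, zero at the start; "ft_torque": the same for the moment, N m; "grip_width": opening from 0.0 (shut) to 1.0 (fully open).
Only numpy, scipy, OpenCV 4.12 (cv2) and the standard library are available. Lean on these libraries where they do the work, as an engineer would, in place of code of your own. Each camera call takes 0.05 s, during which the arm holds its last target. There are 200 camera calls.

TASK

Switch on the microscope bench by touching the keys of its desk switches with the fingertips: the red key first, then the yellow, then the green, each pressed lightly from above until it clearly sinks in and stays down. Do not press hard, leave the blue key up, and neither pick up nor shove the switch boxes or anything else on the bench.

Things in the scene. Friction and masses are not known exactly. Their poses are not given: they have to be found in the camera images.
- red_switch: the red switch (bench supply): a loose grey box 70 x 70 mm, 30 mm tall, 0.2 to 0.5 kg on a rubber foot, with one round red key in the middle of its top; origin at the centre of its underside, z up
- red_key_top (a point): centre of the flat top of the red key, 34 mm across; 44 mm above the work surface while the key is up, straight above the box's centre; it sinks with the key
- red_key (a joint): how far the red key is pushed down, m: 0 up (off), 0.010 at its lower stop. It gives way at about 4.5 N, needs about 8 N at the stop, and stays down where it is left; from 0.003 the switch is on. It cannot be raised again by pushing
- yellow_switch: the yellow switch (microscope lamp): a loose grey box 70 x 70 mm, 30 mm tall, 0.2 to 0.5 kg on a rubber foot, with one round yellow key in the middle of its top; origin at the centre of its underside, z up
- yellow_key_top (a point): centre of the flat top of the yellow key, 34 mm across; 44 mm above the work surface while the key is up, straight above the box's centre; it sinks with the key
- yellow_key (a joint): how far the yellow key is pushed down, m: 0 up (off), 0.010 at its lower stop. It gives way at about 4.5 N, needs about 8 N at the stop, and stays down where it is left; from 0.003 the switch is on. It cannot be raised again by pushing
- green_switch: the green switch (microscope camera): a loose grey box 70 x 70 mm, 30 mm tall, 0.2 to 0.5 kg on a rubber foot, with one round green key in the middle of its top; origin at the centre of its underside, z up
- green_key_top (a point): centre of the flat top of the green key, 34 mm across; 44 mm above the work surface while the key is up, straight above the box's centre; it sinks with the key
- green_key (a joint): how far the green key is pushed down, m: 0 up (off), 0.010 at its lower stop. It gives way at about 4.5 N, needs about 8 N at the stop, and stays down where it is left; from 0.003 the switch is on. It cannot be raised again by pushing
- blue_switch: the blue switch (hot-air station): a loose grey box 70 x 70 mm, 30 mm tall, 0.2 to 0.5 kg on a rubber foot, with one round blue key in the middle of its top; origin at the centre of its underside, z up
- blue_key_top (a point): centre of the flat top of the blue key, 34 mm across; 44 mm above the work surface while the key is up, straight above the box's centre; it sinks with the key
- blue_key (a joint): how far the blue key is pushed down, m: 0 up (off), 0.010 at its lower stop. It gives way at about 4.5 N, needs about 8 N at the stop, and stays down where it is left; from 0.003 the switch is on. It cannot be raised again by pushing
- spool: an aluminium spool, 56 mm across, 38 mm tall, standing on the work surface; origin at its underside or lying axis; a bystander. Loose
- flux_jar: an amber jar with a black cap, 42 mm across, 40 mm tall, standing on the work surface; origin at its underside or lying axis; a bystander. Loose
- tweezers: steel tweezers, about 120 mm long along own x, 12 mm wide, 8 mm thick, lying flat on the work surface; origin at its underside or lying axis; a bystander. Loose
- screwdriver: a screwdriver with an orange handle, about 150 mm long along own x, lying on the work surface; origin at its underside or lying axis; a bystander. Loose
- mug: a white mug, 76 mm across plus handle, 85 mm tall, standing on the work surface; origin at its underside or lying axis; a bystander. Loose
- parts_tray: an open black tray with compartments, 100 x 140 x 25 mm on the work surface; origin at its underside or lying axis; a bystander. Loose
Mind the look-alikes: they are no part of the job. Leave any turquoise look-alike of the green_switch alone. Leave any brown look-alike of the yellow_switch alone.

How it is judged:
By the outcome, as a careful person would: the job done as asked, in the order asked, and still so for the second after the job is handed in, with the robot touching nothing.
It also fails if it takes over 58 s, if anything falls off the work surface, if the arm or the gripper's body presses on something with over 40 N, if the wrist force passes 120 N, or if a joint passes its speed limit or range.

## Working session

There is one attempt and no reset: what is moved stays moved. The work goes in short steps, Python scripts to look and compute and a tool call to move; the robot and the scene stay as the last step left them, time stands still between calls to the robot, and variables do not carry over. Pictures are saved under pics/ and viewed, about 8 in all and at most 12, crops included, and the job is handed in when it is done.

Besides the shell and the picture viewer there is one more tool, called after "Call:" as name(argument=value, ...) on one line, values as JSON. drive_tool: Moves the arm, as the interface text tells. Its arguments: {"type":"object","properties":{"steps":{"type":"array","items":{"type":"number"}},"force":{"type":"number"}},"required":["steps"]}

```bash
mkdir -p pics; cat > h.py <<'E'
import numpy as np, cv2
from station import ctrl
from scipy.spatial.transform import Rotation as R
def rot(q): return R.from_quat([q[1],q[2],q[3],q[0]]).as_matrix()
def snap(n,f):
    s=ctrl.snapshot(n); cv2.imwrite('pics/'+f+'.png',s['color'][:,:,::-1]); np.save('pics/'+f+'.npy',s,allow_pickle=True); return s
def load(f): return np.load('pics/'+f+'.npy',allow_pickle=True).item()
def ray(s,u,v):
    f=192/np.tan(np.radians(s['fov_y'])/2)
    K=np.array([[f,0,s['cx']],[0,f,s['cy']],[0,0,1.]])
    p=cv2.undistortPoints(np.array([[[u,v]]],float),K,np.array([s['k1'],0,0,0.]))[0,0]
    return np.array(s['xyz']),rot(s['orientation'])@np.array([p[0],p[1],1])
def plane(s,u,v,z):
    o,d=ray(s,u,v); return o+d*(z-o[2])/d[2]
def tri(a,b):
    (o,d),(p,e)=a,b; d=d/np.linalg.norm(d); e=e/np.linalg.norm(e)
    t=np.linalg.lstsq(np.c_[d,-e],p-o,rcond=None)[0]
    x,y=o+t[0]*d,p+t[1]*e; return (x+y)/2,np.linalg.norm(x-y)
E
python3 - <<'E'
from h import *
a=snap('top','t0');b=snap('scene','s0')
for s in(a,b):print({k:v for k,v in s.items() if k!='color'})
print(ctrl.state())
cv2.imwrite('pics/ts.png',cv2.resize(np.vstack([a['color'],b['color']])[:,:,::-1],None,fx=.78,fy=.78,interpolation=cv2.INTER_AREA))
E
```

```text
{'fov_y': 51.11221769859152, 'cx': 259.59855362068015, 'cy': 190.44464759829452, 'k1': -0.14452336236482674, 'xyz': array([ 0.37770355, -0.0550816 ,  1.03416899]), 'orientation': array([-0.06166072,  0.70448487, -0.70423969,  0.06281304])}
{'fov_y': 48.27482862870285, 'cx': 258.0577700994409, 'cy': 192.70276620974946, 'k1': -0.0468287627703228, 'xyz': array([0.94926967, 0.34226541, 1.02519127]), 'orientation': array([-0.09472777,  0.34728881,  0.90221792, -0.23752887])}
{'clock': 0.1, 'joint_positions': array([ 9.93403472e-01,  3.13903948e-01,  4.51147932e-02,  1.30359585e+00,
       -4.18333118e-05,  1.43120844e+00]), 'joint_velocities': array([-4.36562393e-04, -2.02569250e-03,  2.74741368e-03,  1.41841458e-05,
        1.71660870e-03, -7.16513324e-04]), 'joint_torque': array([ 2.35319487e-03, -4.81727421e+01,  2.99242598e+01,  1.27567782e-02,
       -1.47715532e-04, -2.19680999e-05]), 'eef_pos': array([0.24354182, 0.52038634, 0.23051927]), 'tool_rot': array([ 3.47940855e-04,  8.43786569e-01,  5.36678297e-01, -7.14384457e-04]), 'ft_force': array([-0.06229625, -0.11662472,  0.4076939 ]), 'ft_torque': array([ 0.04800751, -0.03884594,  0.00910863]), 'grip_width': 1.0008163032331816}
```

View pics/t0.png

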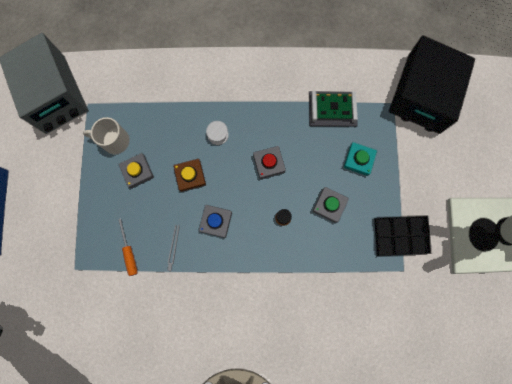

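View pics/s0.png

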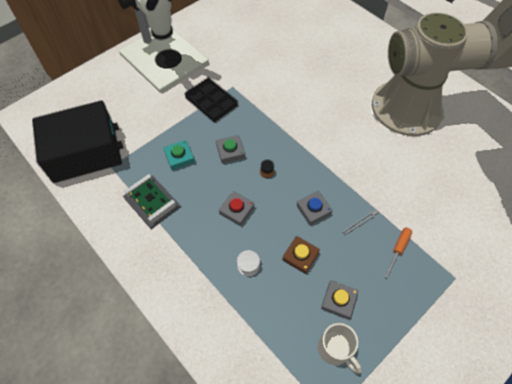

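The top view shows these candidates:
- **Yellow:** (134,170) in a grey box and (188,174) in a brown box. The grey one fits the description.
- **Green:** (332,204) in a grey box and (361,157) in a turquoise box. The grey one fits.
- **Red and blue:** red is at (269,160) and blue at (215,220), which must stay up.

In the scene view, red is at (236,205), grey yellow at (341,297) and grey green at (230,146).

```bash
python3 - <<'E'
from h import *
T,S=load('t0'),load('s0')
def cen(s,u,v,c):
    x0,y0=u-14,v-14
    p=cv2.cvtColor(s['color'][y0:v+15,x0:u+15],cv2.COLOR_RGB2HSV)
    H={'r':(0,8),'y':(22,35),'g':(50,78),'b':(100,125)}[c]
    m=cv2.inRange(p,(H[0],140,60),(H[1],255,255))
    if c=='r': m|=cv2.inRange(p,(172,140,60),(180,255,255))
    n,l,st,ce=cv2.connectedComponentsWithStats(m)
    i=1+np.argmax(st[1:,4]); return ce[i]+[x0,y0],st[i]
for n,c,t,s in [('red','r',(269,160),(236,205)),('yellow','y',(134,170),(341,297)),('green','g',(332,204),(230,146)),('blue','b',(215,220),(315,204)),('brown','y',(188,174),(302,252)),('turq','g',(361,157),(178,151))]:
    a,sa=cen(T,*t,c);b,sb=cen(S,*s,c)
    X,g=tri(ray(T,*a),ray(S,*b))
    print(n,a.round(1),sa[2:],b.round(1),sb[2:],'tri',X.round(4),'gap',round(g,4),'top44',plane(T,*a,.044).round(4)[:2],'sc44',plane(S,*b,.044).round(4)[:2], 'r',np.hypot(*X[:2]).round(3))
o=[cv2.resize(T['color'][y:y+70,x:x+100],None,fx=4,fy=4,interpolation=cv2.INTER_CUBIC) for x,y in((105,135),(300,140))]
o2=[cv2.resize(T['color'][135:205,235:335],None,fx=4,fy=4,interpolation=cv2.INTER_CUBIC),cv2.resize(T['color'][190:260,170:270],None,fx=4,fy=4,interpolation=cv2.INTER_CUBIC)]
cv2.imwrite('pics/c.png',np.vstack([np.hstack(o),np.hstack(o2)])[:,:,::-1])
E
```

```text
red [269. 160.] [ 14  13 146] [236.  204.5] [ 13  12 131] tri [ 0.6343 -0.0812  0.0388] gap 0.0009 top44 [ 0.6327 -0.0807] sc44 [ 0.6362 -0.0794] r 0.639
yellow [133.5 168.6] [ 14  14 157] [340.7 296.9] [ 16  15 187] tri [0.6125 0.2682 0.0389] gap 0.0014 top44 [0.6109 0.2671] sc44 [0.6146 0.268 ] r 0.669
green [331.6 203.3] [ 14  14 143] [229.4 143.7] [11  8 39] tri [ 0.5223 -0.2383  0.0429] gap 0.0027 top44 [ 0.5214 -0.237 ] sc44 [ 0.5235 -0.2389] r 0.574
blue [214.4 220. ] [ 14  15 159] [314.8 204.1] [ 13  13 134] tri [0.4804 0.0555 0.0385] gap 0.0012 top44 [0.4795 0.0554] sc44 [0.4834 0.0566] r 0.484
brown [187.9 172.9] [ 15  15 163] [301.3 251.2] [ 16  14 175] tri [0.6004 0.1254 0.0399] gap 0.0014 top44 [0.5991 0.1252] sc44 [0.6023 0.1257] r 0.613
turq [362.  156.3] [ 13  13 134] [177.2 146.3] [10  5 18] tri [ 0.6414 -0.3187  0.0574] gap 0.0052 top44 [ 0.6434 -0.3201] sc44 [ 0.6383 -0.3305] r 0.716
```

View pics/c.png

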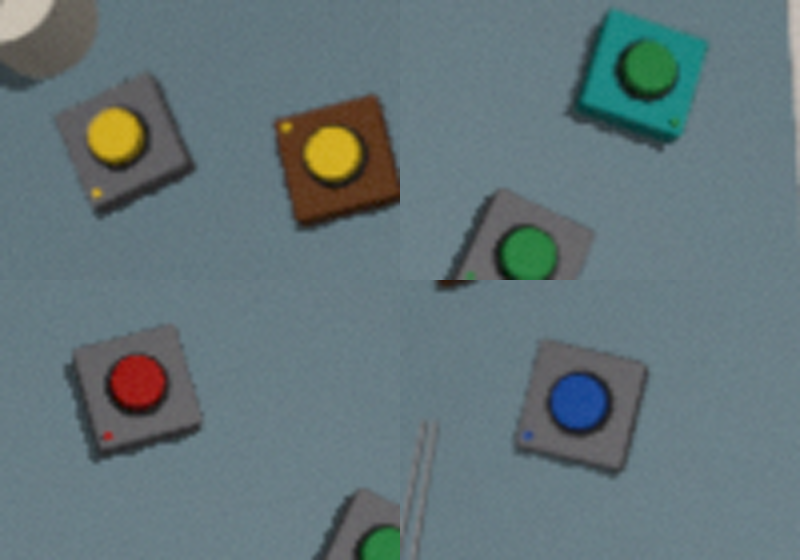

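The triangulated heights come out at 39–43 mm against a nominal 44 mm, with the key side walls included in the blobs. The crop confirms the grey-boxed keys. Next I move toward red with the fingers closing.

Call:
drive_tool(steps=[0,-0.066,0.106,0,0,0,0,0,-0.132,0.212,0,0,0,0,0,-0.198,0.318,0,0,0,0,0,-0.264,0.424,0,0,0,0,0,-0.33,0.53,0,0,0,0], force=20)

```text
clock: 0.6
eef_pos: [0.3802, 0.3096, 0.231]
tool_rot: [-0.0, 0.844, 0.537, -0.0]
ft_force: [0.9, 0.5, -0.2]
grip_width: 0.145
```

```bash
cat > go.py <<'E'
import sys
from h import *
def go(x,y,z):
    s=ctrl.state(); d=rot(s['tool_rot']).T@(np.array([x,y,z])-s['eef_pos'])
    print('t',round(s['clock'],2),'pos',s['eef_pos'].round(4),'F',s['ft_force'].round(2),'g',round(s['grip_width'],3),'q',s['tool_rot'].round(3),'delta/0.4',(d/.4).round(4))
if __name__=='__main__': go(*map(float,sys.argv[1:]))
E
python3 go.py .634 -.080 .14
```

```text
t 0.6 pos [0.3802 0.3096 0.231 ] F [ 0.89  0.5  -0.15] g 0.145 q [-0.     0.844  0.537 -0.   ] delta/0.4 [-0.6137  0.9872  0.2275]
```

Call:
drive_tool(steps=[0,-0.06,0.1,0.01,0,0,0,0,-0.12,0.2,0.02,0,0,0,0,-0.18,0.29,0.03,0,0,0,0,-0.24,0.39,0.04,0,0,0,0,-0.31,0.49,0.05,0,0,0])

```text
clock: 1.1
eef_pos: [0.5054, 0.1144, 0.2109]
tool_rot: [-0.0, 0.844, 0.537, 0.0]
ft_force: [0.7, 0.2, 0.8]
grip_width: -0.002
```

```bash
python3 go.py .634 -.080 .14
```

```text
t 1.1 pos [0.5054 0.1144 0.2109] F [0.73 0.19 0.8 ] g -0.002 q [-0.     0.844  0.537  0.   ] delta/0.4 [-0.3041  0.4971  0.177 ]
```

Call:
drive_tool(steps=[0,-0.06,0.1,0.03,0,0,0,0,-0.12,0.2,0.06,0,0,0,0,-0.18,0.3,0.1,0,0,0,0,-0.25,0.4,0.14,0,0,0,0,-0.304,0.497,0.177,0,0,0])

```text
clock: 1.6
eef_pos: [0.6335, -0.0804, 0.1394]
tool_rot: [-0.0, 0.844, 0.536, -0.0]
ft_force: [1.3, 0.1, 0.3]
grip_width: 0.0
```

Call:
drive_tool(steps=[0,0,0,0,0,0,0,0,0,0,0,0,0,0,0,0,0,0,0,0,0,0,0,0,0,0,0,0,0,0,0,0,0,0,0])

```text
clock: 2.1
eef_pos: [0.6332, -0.0772, 0.1415]
tool_rot: [0.0, 0.843, 0.537, 0.0]
ft_force: [-0.1, -0.1, -0.4]
grip_width: 0.001
```

```bash
python3 go.py .634 -.080 .06; python3 - <<'E'
from h import *
s=snap('wrist','w0'); print({k:v for k,v in s.items() if k!='color'})
hsv=cv2.cvtColor(s['color'],cv2.COLOR_RGB2HSV)
m=cv2.inRange(hsv,(0,150,50),(8,255,255))|cv2.inRange(hsv,(172,150,50),(180,255,255))
n,l,st,ce=cv2.connectedComponentsWithStats(m)
i=1+np.argmax(st[1:,4]);print(st[i],ce[i],plane(s,*ce[i],.044))
E
```

```text
t 2.1 pos [ 0.6332 -0.0772  0.1415] F [-0.06 -0.09 -0.38] g 0.001 q [0.    0.843 0.537 0.   ] delta/0.4 [-0.0055  0.0045  0.2039]
{'fov_y': 67.35585957028796, 'cx': 256.1696934367122, 'cy': 199.09119106148387, 'k1': -0.012031176392736218, 'xyz': array([ 0.56860292, -0.04780272,  0.28521814]), 'orientation': array([0.11982856, 0.83488785, 0.53177271, 0.07629665])}
[ 233  180   39   39 1211] [252.39141206 199.28819158] [ 0.63142917 -0.08076372  0.044     ]
```

View pics/w0.png

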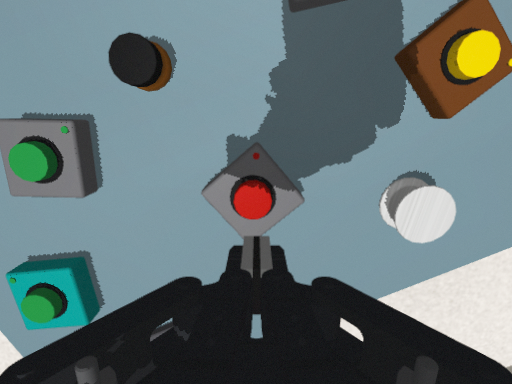

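The wrist view shows the red key whole at (252,199), in a grey box, giving (0.631,-0.081). That agrees with the other views to 2–3 mm. I lower to just above it.

Call:
drive_tool(steps=[0,-0.0055,0.0045,0.06,0,0,0,0,-0.0055,0.0045,0.12,0,0,0,0,-0.0055,0.0045,0.17,0,0,0,0,-0.0055,0.0045,0.204,0,0,0,0,-0.0055,0.0045,0.204,0,0,0])

```text
clock: 2.65
eef_pos: [0.6325, -0.0804, 0.0571]
tool_rot: [-0.001, 0.844, 0.537, -0.001]
ft_force: [-0.1, -0.0, -0.2]
grip_width: 0.002
```

Call:
drive_tool(steps=[0,0,0,0.005,0,0,0,0,0,0,0.01,0,0,0,0,0,0,0.015,0,0,0,0,0,0,0.02,0,0,0,0,0,0,0.025,0,0,0])

```text
clock: 3.15
eef_pos: [0.6343, -0.0813, 0.0492]
tool_rot: [0.0, 0.844, 0.537, 0.0]
ft_force: [0.2, 1.2, -0.5]
grip_width: -0.001
```

```bash
python3 go.py .633 -.080 .036
```

```text
t 3.15 pos [ 0.6343 -0.0813  0.0492] F [ 0.22  1.16 -0.47] g -0.001 q [0.    0.844 0.537 0.   ] delta/0.4 [ 0.0015 -0.0042  0.0329]
```

Call:
drive_tool(steps=[0,0,0,0.0025,0,0,0,0,0,0,0.005,0,0,0,0,0,0,0.0075,0,0,0,0,0,0,0.01,0,0,0,0,0,0,0.0125,0,0,0])

```text
clock: 3.65
eef_pos: [0.634, -0.0812, 0.0439]
tool_rot: [0.0, 0.844, 0.537, 0.0]
ft_force: [-0.6, 1.1, 4.5]
grip_width: -0.003
```

Call:
drive_tool(steps=[0,0,0,0.002,0,0,0,0,0,0,0.004,0,0,0,0,0,0,0.006,0,0,0,0,0,0,0.0075,0,0,0,0,0,0,0.0075,0,0,0])

```text
clock: 4.15
eef_pos: [0.634, -0.0812, 0.0411]
tool_rot: [0.0, 0.844, 0.537, 0.0]
ft_force: [-1.5, 1.0, 4.5]
grip_width: -0.001
```

Contact is at 44 mm and 4.5 N, as expected. I continue to a sink of about 7 mm.

Call:
drive_tool(steps=[0,0,0,0.002,0,0,0,0,0,0,0.004,0,0,0,0,0,0,0.006,0,0,0,0,0,0,0.008,0,0,0,0,0,0,0.01,0,0,0])

```text
clock: 4.65
eef_pos: [0.6341, -0.0812, 0.0374]
tool_rot: [0.0, 0.844, 0.537, 0.0]
ft_force: [-1.6, 1.4, 7.2]
grip_width: -0.001
```

```bash
python3 go.py .633 -.080 .036
```

```text
t 4.65 pos [ 0.6341 -0.0812  0.0374] F [-1.56  1.39  7.24] g -0.001 q [0.    0.844 0.537 0.   ] delta/0.4 [ 0.0015 -0.0037  0.0034]
```

It has sunk about 6.6 mm at 7 N. I lift straight up, then go to yellow.

Call:
drive_tool(steps=[0,0,0,-0.02,0,0,0,0,0,0,-0.07,0,0,0,0,0,0,-0.14,0,0,0,0,0,0,-0.21,0,0,0,0,0,0,-0.25,0,0,0])

```text
clock: 5.15
eef_pos: [0.6351, -0.0814, 0.1395]
tool_rot: [0.001, 0.844, 0.537, 0.001]
ft_force: [0.9, -1.0, -0.2]
grip_width: 0.002
```

Call:
drive_tool(steps=[0,0.1,-0.055,0,0,0,0,0,0.2,-0.11,0,0,0,0,0,0.3,-0.164,0,0,0,0,0,0.4,-0.219,0,0,0,0,0,0.5,-0.273,0,0,0,0])

```text
clock: 5.65
eef_pos: [0.6197, 0.148, 0.137]
tool_rot: [0.0, 0.844, 0.537, 0.0]
ft_force: [0.6, 0.1, 0.6]
grip_width: 0.001
```

```bash
python3 go.py .6125 .2675 .14
```

```text
t 5.65 pos [0.6197 0.148  0.137 ] F [0.58 0.05 0.57] g 0.001 q [0.    0.844 0.537 0.   ] delta/0.4 [ 0.263  -0.1432 -0.0074]
```

Call:
drive_tool(steps=[0,0.09,-0.05,0,0,0,0,0,0.18,-0.1,0,0,0,0,0,0.25,-0.136,0,0,0,0,0,0.263,-0.143,0,0,0,0,0,0.263,-0.143,0,0,0,0])

```text
clock: 6.15
eef_pos: [0.6124, 0.267, 0.1366]
tool_rot: [0.0, 0.843, 0.538, -0.0]
ft_force: [0.4, -0.1, 0.3]
grip_width: 0.002
```

```bash
python3 - <<'E'
from h import *
s=snap('wrist','w1')
hsv=cv2.cvtColor(s['color'],cv2.COLOR_RGB2HSV)
m=cv2.inRange(hsv,(22,150,50),(35,255,255))
n,l,st,ce=cv2.connectedComponentsWithStats(m)
for i in range(1,n):
  if st[i,4]>200: print(st[i],ce[i],plane(s,*ce[i],.044))
E
python3 go.py .6125 .2675 .06
```

```text
[ 238  177   40   42 1287] [257.85858586 197.72105672] [0.60993052 0.26892581 0.044     ]
[  91  230   43   39 1274] [111.76923077 248.86656201] [0.59782536 0.12903203 0.044     ]
t 6.2 pos [0.6126 0.2657 0.1367] F [-0.06 -0.63 -0.15] g 0.001 q [ 0.     0.844  0.537 -0.   ] delta/0.4 [ 0.004  -0.0021  0.1917]
```

View pics/w1.png

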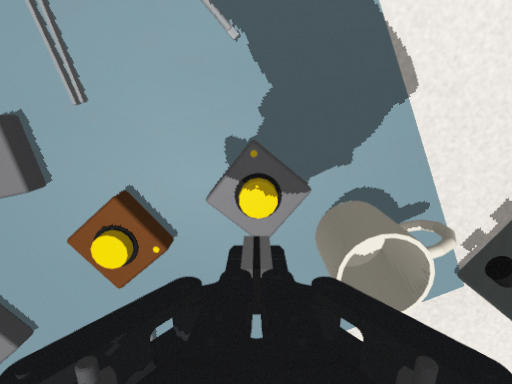

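The wrist view shows the grey-boxed yellow key at (258,198), right under the fingers. The brown one is off at (112,249), and the mug is beside the box but lower than the gripper's body.

Call:
drive_tool(steps=[0,0.004,-0.004,0.06,0,0,0,0,0.004,-0.004,0.12,0,0,0,0,0.004,-0.004,0.17,0,0,0,0,0.004,-0.004,0.2,0,0,0,0,0.004,-0.004,0.215,0,0,0])

```text
clock: 6.7
eef_pos: [0.6116, 0.2662, 0.0497]
tool_rot: [-0.0, 0.844, 0.536, -0.001]
ft_force: [0.6, 0.7, 0.6]
grip_width: 0.002
```

Call:
drive_tool(steps=[0,0,0,0.0025,0,0,0,0,0,0,0.005,0,0,0,0,0,0,0.0075,0,0,0,0,0,0,0.01,0,0,0,0,0,0,0.0125,0,0,0])

```text
clock: 7.2
eef_pos: [0.6122, 0.2681, 0.0465]
tool_rot: [0.0, 0.844, 0.537, 0.001]
ft_force: [-0.1, -0.1, 0.0]
grip_width: 0.006
```

```bash
python3 go.py .6115 .268 .037
```

```text
t 7.2 pos [0.6122 0.2681 0.0465] F [-0.15 -0.05  0.03] g 0.006 q [0.    0.844 0.537 0.001] delta/0.4 [-0.0011 -0.0016  0.0237]
```

Call:
drive_tool(steps=[0,0,0,0.0025,0,0,0,0,0,0,0.005,0,0,0,0,0,0,0.0075,0,0,0,0,0,0,0.01,0,0,0,0,0,0,0.0125,0,0,0])

```text
clock: 7.7
eef_pos: [0.612, 0.268, 0.0414]
tool_rot: [0.0, 0.844, 0.537, 0.0]
ft_force: [-1.9, -0.2, 5.8]
grip_width: -0.002
```

Call:
drive_tool(steps=[0,0,0,0.002,0,0,0,0,0,0,0.004,0,0,0,0,0,0,0.006,0,0,0,0,0,0,0.008,0,0,0,0,0,0,0.009,0,0,0])

```text
clock: 8.2
eef_pos: [0.612, 0.268, 0.0379]
tool_rot: [-0.0, 0.844, 0.537, 0.0]
ft_force: [-1.0, 0.1, 6.8]
grip_width: -0.001
```

It has sunk about 6 mm. I lift and head to green.

Call:
drive_tool(steps=[0,0,0,-0.02,0,0,0,0,0,0,-0.07,0,0,0,0,0,0,-0.14,0,0,0,0,0,0,-0.21,0,0,0,0,0,0,-0.26,0,0,0])

```text
clock: 8.7
eef_pos: [0.6126, 0.2681, 0.1434]
tool_rot: [0.0, 0.844, 0.537, 0.001]
ft_force: [0.2, -0.1, -0.5]
grip_width: 0.001
```

Call:
drive_tool(steps=[0,-0.12,0.032,0,0,0,0,0,-0.24,0.064,0,0,0,0,0,-0.36,0.096,0,0,0,0,0,-0.48,0.128,0,0,0,0,0,-0.6,0.16,0,0,0,0])

```text
clock: 9.2
eef_pos: [0.5677, 0.0217, 0.1415]
tool_rot: [0.0, 0.844, 0.537, 0.0]
ft_force: [0.3, 0.5, 0.7]
grip_width: 0.0
```

```bash
python3 go.py .522 -.2375 .14
```

```text
t 9.2 pos [0.5677 0.0217 0.1415] F [0.33 0.48 0.7 ] g 0.0 q [0.    0.844 0.537 0.   ] delta/0.4 [-0.6353  0.171   0.0038]
```

Call:
drive_tool(steps=[0,-0.12,0.032,0,0,0,0,0,-0.24,0.064,0,0,0,0,0,-0.36,0.096,0,0,0,0,0,-0.48,0.129,0,0,0,0,0,-0.58,0.156,0,0,0,0])

```text
clock: 9.7
eef_pos: [0.5257, -0.2159, 0.1416]
tool_rot: [0.0, 0.844, 0.536, 0.0]
ft_force: [0.9, 0.6, -0.0]
grip_width: -0.0
```

Call:
drive_tool(steps=[0,-0.05,0.014,0,0,0,0,0,-0.055,0.015,0,0,0,0,0,-0.055,0.015,0,0,0,0,0,-0.055,0.015,0,0,0,0,0,-0.055,0.015,0,0,0,0])

```text
clock: 10.2
eef_pos: [0.5226, -0.2343, 0.1413]
tool_rot: [-0.0, 0.843, 0.537, 0.0]
ft_force: [0.3, -0.3, 0.2]
grip_width: -0.001
```

```bash
python3 - <<'E'
from h import *
s=snap('wrist','w2')
hsv=cv2.cvtColor(s['color'],cv2.COLOR_RGB2HSV)
m=cv2.inRange(hsv,(50,140,50),(78,255,255))
n,l,st,ce=cv2.connectedComponentsWithStats(m)
for i in range(1,n):
  if st[i,4]>200: print(st[i],ce[i],plane(s,*ce[i],.044))
E
python3 go.py .522 -.2375 .05
```

```text
[ 233  179   39   40 1194] [251.74455611 198.82914573] [ 0.52005605 -0.23809216  0.044     ]
t 10.25 pos [ 0.5227 -0.2343  0.1413] F [ 0.47 -0.62  0.06] g -0.0 q [-0.     0.843  0.538  0.   ] delta/0.4 [-0.008   0.0019  0.2283]
```

View pics/w2.png

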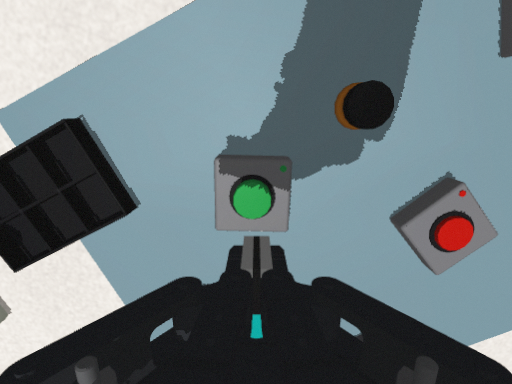

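The wrist view shows the grey-boxed green key at (252,199), under the fingers. The red key at (453,233) looks sunk, and its box is undisturbed.

Call:
drive_tool(steps=[0,-0.008,0.001,0.06,0,0,0,0,-0.008,0.001,0.12,0,0,0,0,-0.008,0.001,0.17,0,0,0,0,-0.008,0.001,0.21,0,0,0,0,-0.008,0.001,0.228,0,0,0])

```text
clock: 10.75
eef_pos: [0.5207, -0.2371, 0.0485]
tool_rot: [-0.001, 0.843, 0.537, -0.0]
ft_force: [-0.8, 0.1, 0.8]
grip_width: 0.001
```

Call:
drive_tool(steps=[0,0,0,0.0025,0,0,0,0,0,0,0.005,0,0,0,0,0,0,0.0075,0,0,0,0,0,0,0.01,0,0,0,0,0,0,0.0125,0,0,0])

```text
clock: 11.25
eef_pos: [0.5218, -0.239, 0.0456]
tool_rot: [0.001, 0.844, 0.537, 0.0]
ft_force: [-0.1, 0.1, 0.4]
grip_width: -0.006
```

```bash
python3 go.py .521 -.238 .0375
```

```text
t 11.25 pos [ 0.5218 -0.239   0.0456] F [-0.08  0.07  0.35] g -0.006 q [0.001 0.844 0.537 0.   ] delta/0.4 [ 0.0014 -0.0028  0.0204]
```

Call:
drive_tool(steps=[0,0,0,0.0025,0,0,0,0,0,0,0.005,0,0,0,0,0,0,0.0075,0,0,0,0,0,0,0.01,0,0,0,0,0,0,0.0115,0,0,0])

```text
clock: 11.75
eef_pos: [0.5215, -0.2389, 0.0409]
tool_rot: [0.0, 0.844, 0.537, 0.0]
ft_force: [-0.8, 0.1, 5.0]
grip_width: -0.001
```

Call:
drive_tool(steps=[0,0,0,0.002,0,0,0,0,0,0,0.004,0,0,0,0,0,0,0.006,0,0,0,0,0,0,0.007,0,0,0,0,0,0,0.008,0,0,0])

```text
clock: 12.25
eef_pos: [0.5215, -0.2388, 0.0378]
tool_rot: [0.0, 0.844, 0.537, 0.0]
ft_force: [-1.2, 0.7, 6.0]
grip_width: 0.002
```

Call:
drive_tool(steps=[0,0,0,-0.02,0,0,0,0,0,0,-0.07,0,0,0,0,0,0,-0.16,0,0,0,0,0,0,-0.26,0,0,0,0,0,0,-0.36,0,0,0])

```text
clock: 12.75
eef_pos: [0.521, -0.2385, 0.1826]
tool_rot: [-0.0, 0.844, 0.537, -0.0]
ft_force: [0.6, 0.3, -0.2]
grip_width: 0.004
```

Call:
drive_tool(steps=[0,-0.05,-0.1,-0.05,0,0,0,0,-0.1,-0.2,-0.1,0,0,0,0,-0.1,-0.25,-0.1,0,0,0,0,-0.1,-0.25,-0.1,0,0,0,0,-0.1,-0.25,-0.1,0,0,0])

```text
clock: 13.25
eef_pos: [0.4142, -0.2328, 0.2216]
tool_rot: [0.001, 0.844, 0.537, 0.0]
ft_force: [-0.2, 0.6, 0.2]
grip_width: 0.0
```

```bash
python3 go.py .5 -.2 .3; python3 - <<'E'
from h import *
a=snap('top','t1');b=snap('scene','s1')
A=cv2.resize(a['color'][90:290,70:440],(780,422));B=cv2.resize(b['color'][100:384,100:470],(780,599))
cv2.imwrite('pics/f.png',np.vstack([cv2.resize(A,(520,281)),cv2.resize(B[:,:],(390,300)).copy() if 0 else cv2.copyMakeBorder(cv2.resize(B,(400,307)),0,0,0,120,0)])[:,:,::-1])
E
```

```text
t 13.25 pos [ 0.4142 -0.2328  0.2216] F [-0.23  0.63  0.21] g 0.0 q [0.001 0.844 0.537 0.   ] delta/0.4 [ 0.1654  0.1597 -0.1957]
```

View pics/f.png

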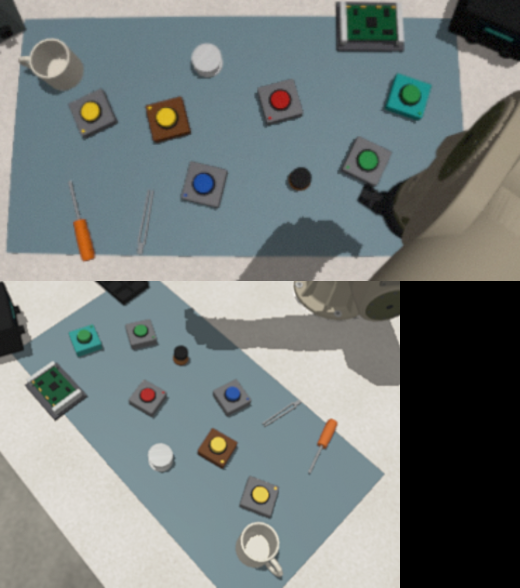

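The final view shows every box and bystander where it was, with the arm clear. One numeric check that the keys stayed down, comparing scene-view heights before and after, then I hand in.

```bash
python3 - <<'E'
from h import *
def cen(s,u,v,H):
    p=cv2.cvtColor(s['color'][v-14:v+15,u-14:u+15],cv2.COLOR_RGB2HSV)
    m=cv2.inRange(p,(H[0],140,60),(H[1],255,255))
    n,l,st,ce=cv2.connectedComponentsWithStats(m); i=1+np.argmax(st[1:,4]); return ce[i]+[u-14,v-14]
for n,H,t,s in [('red',(0,8),(269,160),(236,205)),('yellow',(22,35),(134,170),(341,297)),('green',(50,78),(332,204),(230,146)),('blue',(100,125),(215,220),(315,204)),('brown',(22,35),(188,174),(302,252))]:
    print(n,*[tri(ray(load('t'+k),*cen(load('t'+k),*t,H)),ray(load('s'+k),*cen(load('s'+k),*s,H)))[0].round(4) for k in '01'])
E
```

```text
red [ 0.6344 -0.0813  0.0388] [ 0.634  -0.0812  0.0353]
yellow [0.6125 0.2682 0.0389] [0.6122 0.2679 0.0358]
green [ 0.5223 -0.2383  0.0429] [ 0.522  -0.238   0.0368]
blue [0.4804 0.0555 0.0385] [0.4803 0.0554 0.0383]
brown [0.6004 0.1254 0.0399] [0.6002 0.1252 0.0393]
```

```bash
python3 -c "
from station import ctrl
print(ctrl.job_done())"
```

```text
the job is handed in; nothing more can be done
None
```

I pressed the red, then the yellow, then the green key (all in grey boxes) with the closed fingertips and handed the job in at about 13 s. At the end the arm was clear of everything. No verdict was reported.

- **Presses:** each key gave way at 44 mm and was pushed 6–6.6 mm down, well past the 3 mm switching point. The forces read at full depth were 7.2 N (red), 6.8 N (yellow) and 6.0 N (green).
- **Keys stayed down:** comparing the camera views before and after, the three keys measured 3.5, 3.1 and 6.1 mm lower. The red and yellow readings are less than the fingertip travel. The measured blobs include the key's side wall, so I take them as sunk, but the cameras alone do not show the full depth.
- **Left alone:** the blue and brown-box keys changed by less than 1 mm. All five keys I compared kept their positions to within 0.5 mm, and the last picture showed nothing else moved. I did not measure the turquoise one or the bystanders, and the arm partly blocked the last top view.

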